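# Index the carousel spindle and hold its collar on the flat

## Task

On the white carousel drive base, turn both blue clamp knobs clockwise to their end stops, then turn the steel shaft until its milled flat faces the red index mark. Then take the aluminium collar from its rubber stand, slide it over the shaft with its set-screw on that flat, press it down against the spring washer as far as it goes, and finish while still holding it pressed down there, with the flat still facing the mark. Leave the reagent bottle, the screwdriver and the vial tray where they are.

Things in the scene. Friction and masses are not known exactly. Their poses are not given: they have to be found in the camera images.
- base: White carousel drive base, 220 (x) x 260 (y) x 50 mm high, fixed; origin at the centre of its underside. In its middle a 90 mm round bearing housing, top 62 mm above the bench, and the upright shaft on the base's own z axis. A red index mark runs from the shaft towards the base's -x side. The clamp knobs stand on a bar along y.
- knob_left_grip (a point): Blue clamp knob (40 mm disc with an upright bar grip, 38 mm long x 14 mm thick, 32 mm high, its top 100 mm above the bench), at base (0, +85 mm). The point is on the knob's axis, 93 mm above the bench, the height to grip at; its own x axis lies along the bar and turns with the knob. Grip across the bar's 14 mm.
- knob_right_grip (a point): The same knob at base (0, -85 mm).
- knob_left (a joint): Turn of the left knob in rad: grows clockwise seen from above, from 0 (bar along the base's x axis) to 1.4 at its end stop; it starts between 0 and 0.4. Friction 0.05 N m; it stays where it is left.
- knob_right (a joint): The same for the right knob.
- shaft_top (a point): Centre of the shaft's top end, 125 mm above the bench. Upright steel D-shaft, 20 mm diameter, free from the washer (80 mm) to the top, with a flat over its whole length 6 mm from the axis (16 mm across the flat, felt between the fingers, up to 20 mm elsewhere). The flat is on this point's own -x side; its axes turn with the shaft. A red line marks it.
- shaft (a joint): Turn of the shaft in rad: 0 when the flat faces the red index mark (the base's -x side), growing counter-clockwise seen from above. It starts between 0.5 and 1.45, turns both ways with a friction of 0.06 N m and stays where it is left.
- washer (a joint): Brass spring washer, 32 mm diameter, around the shaft: its top is 80 mm above the bench when up (0) and goes down 8 mm (0.008, its stop). The spring pushes up with 3.6 N at the top and 8.4 N at the stop, so it lifts the collar again when it is let go.
- collar_center (a point): Centre of the loose aluminium collar, 140 g, upright: 42 mm outer diameter, 26 mm high, bore 22.6 mm. Set-screw on its own -x side (red end outside, red line on top); its 8 mm wide tip reaches in to 7.3 mm from the axis, so it passes the shaft only with the screw on the flat (freely within 0.2 rad). Centre height: 27 mm on the stand, 93 on the washer, 85 fully down. Starts with the screw towards -x, within 0.7 rad.
- collar_screw (a point): Outer end of the set-screw hole, 21 mm from the collar's axis on its -x side, half-way up.
- stand: Black rubber puck, 32 mm diameter, 14 mm high, fixed to the bench, under the collar at the start; origin at the centre of its underside.
- reagent_bottle: Clear bottle with blue cap, 60 mm diameter, 120 mm high, bystander; origin at the centre of its underside.
- screwdriver: Screwdriver lying on the bench, about 200 mm long, bystander; origin under its middle.
- vial_tray: Blue divided tray, 90 x 120 x 30 mm, bystander; origin at the centre of its underside.
- collar: The same collar; origin at the centre of its underside, 13 mm below its centre.
There are look-alikes about, which are no part of the job. Leave any brown or turquoise look-alike of the collar alone.

How it is judged (in metres and radians):
On the way, in this order (a step that is already met when the one before it is completed fails the run):
1. both clamp knobs at their end stops, collar not yet at the shaft (value of joint each of knob_left, knob_right above 1.3 rad and horizontal distance between collar_center and base above 0.06 m), for 0.2 s.
2. the shaft's flat faces the index mark, collar not yet at the shaft (value of joint shaft between -0.2 and 0.2 rad and horizontal distance between collar_center and base above 0.06 m), for 0.2 s.
At the end, for the whole second after the job is handed in: Both knobs within 0.15 rad of their end stops, the shaft's flat within 0.25 rad of the index mark, the collar upright on the shaft with its set-screw on the flat (within 0.4 rad), pressing the spring washer down by more than 5.5 of its 8 mm, and the fingers still holding the collar (value of joint each of knob_left, knob_right above 1.25 rad and value of joint shaft between -0.25 and 0.25 rad and value of joint washer above 0.0055 m and horizontal distance between collar_center and shaft_top below 0.005 m and height (world z) of collar_center below 0.09 m and angle between collar_center's own z axis and vertical below 0.15 rad and x of collar_screw in the frame of shaft_top below -0.016 m and angle between the x axis of collar_center and the x axis of shaft_top, either way round below 0.4 rad and contact force between the fingers and collar above 1.5 N); the arm keeps its last pose, push and grip.
It fails at once if the reagent bottle is moved or tipped (distance of reagent_bottle from where it was at the start of the episode above 0.03 m or angle between reagent_bottle's own z axis and vertical above 0.5 rad).
It fails at once if the screwdriver is moved (distance of screwdriver from where it was at the start of the episode above 0.03 m).
It fails at once if the vial tray is moved (distance of vial_tray from where it was at the start of the episode above 0.03 m).
It also fails if it takes over 72 s, if anything falls off the work surface, if the arm or the gripper's body presses on something with over 40 N, if the wrist force passes 120 N, or if a joint passes its speed limit or range.

## Robot

A 6-joint arm with a two-finger parallel gripper is mounted at the origin on the work surface. World frame = base frame: x ahead of the robot, y to its left, z up, the work surface at z = 0. Lengths are in m, angles in degrees, forces in N, time in s.
With the tool pointing down it reaches from about 0.4 to 0.825 m from the base axis. Payload 7 kg.
Tool frame: the origin (TCP) lies on the centre line of the jaws, within the pads' length; the fingertips stand 11 mm ahead of it and the grasp point (between the pads) lies 8 mm behind it; z points along the fingers, y is the line along which they close (so a half turn about z gives the same grasp; the last joint's range is limited). The gripper opens to 88 mm and grips with 3 to 60 N. Pads are 19 mm wide; open, the fingers measure 130 mm over their backs; the gripper's body (78 mm by 193 mm) begins 47 mm behind the grasp point.
Start: joints at [-53.852, 20.546, 0.682, 0, -70.136, -16.507], TCP at [0.227, -0.636, 0.216] pointing down, gripper open.
Joint ranges: [-176.03, 176.03], [-82.01, 121.73], [-58.28, 71.71], [-173.87, 95.51], [-174.79, -0.11], [-173.66, 173.66]. Speed limits (degrees/s): [136.94, 136.94, 172.46, 180, 180, 180].

## Interface

Orientations are given as [roll, pitch, yaw] about the fixed x, y, z axes, in that order (R = Rz(yaw) Ry(pitch) Rx(roll)).
In Python, from plant import r, capture, camera_model, job gives the robot as it stands.
- The arm moves only by the tool drive_tool, never from a script. Its argument "increments" is a list that holds one entry, the list of rows, each a list of 5 numbers: the gripper's target within -1 to 1 (fully open at 1, half-way at 0, shut at -1), then the shift along the tool's x, y, z scaled (see below), then the turn about the tool's z scaled (see below). In form: [[[gripper, tx, ty, tz, roll], ...]]. A call has 1 to 5 rows; each row is the pose to reach, as a shift and turn from the pose commanded when the call began, along the tool's axes at that moment, turning the shorter way round; what a row does not reach only later rows make up. The controller multiplies each number of a shift by 120 mm and each number of a turn by 360 degrees. A row lasts 1/8 s, in which the tool goes at most 62.5 mm and 10.7 degrees, less where a joint would pass 70% of its speed; a pose out of reach is approached as far as the arm can. A call with a number of a shift or a turn outside -1 to 1 is refused whole. A call with a gripper value outside its range is refused whole. The fingers move at their own pace and stop on an object; "squeeze" is the grip in N (left out, the last holds). Time passes only in rows, so rows that repeat a pose let the fingers close. It gives the time, the measured TCP pose, the force, the opening and the grip force at its end, in the units of the state.
- r.get_state(): the state, without advancing time (a new reading comes with each control period).
- capture(name): name is "scene" or "top" or "wrist"; returns the picture (384x512x3 uint8, red, green, blue); there is no depth.
- camera_model(name): a dict with "camera_matrix" (3x3 intrinsics, pixels), "rvec" (rotation vector, rad) and "tvec" (3), from world to camera coordinates, as OpenCV has them. Camera axes: x right, y down, z forward; pixel columns grow to the right and rows downward; lengths in m; the calibration is good to about 2 mm. The wrist camera is an equidistant fisheye: a pixel r from the principal point sees the ray r / f radians off the axis. A picture is of the moment at which its call begins: read the wrist's pose just before it. camera_model takes no time and is no camera call; for the wrist camera it gives the pose at the moment of the call.
- job.close_job(): hands the job in; it is judged then, once.
The state is a dict: "time_s": time; "joints": joint angles; "qd": joint speeds; "joint_torque": joint torques, N m; "tcp_pos": TCP position; "eef_rot": TCP orientation; "contact_force": force on the tool from outside, world axes, zero at the start; "moment": the same for the moment, N m; "gripper_width": finger opening in m; "gripper_force": force on a finger pad.
Only numpy, scipy, OpenCV 4.12 (cv2) and the standard library are available. Lean on these libraries where they do the work, as an engineer would, in place of code of your own. Each camera call takes 0.05 s, during which the arm holds its last target. There are 200 camera calls.

## Working session

There is one attempt and no reset: what is moved stays moved. The work goes in short steps, Python scripts to look and compute and a tool call to move; the robot and the scene stay as the last step left them, time stands still between calls to the robot, and variables do not carry over. Pictures are saved under pics/ and viewed, at most 11 in all, crops included, and the job is handed in when it is done.

Besides the shell and the picture viewer there is one more tool, called after "Emit:" in YAML: its name, and indented under it one key for each argument. drive_tool: Moves the arm, as the interface text tells. Its arguments: {"type":"object","properties":{"increments":{"type":"array"},"squeeze":{"type":"number"}},"required":["increments"]}

```bash
ls; mkdir -p pics
python3 - <<'E'
from plant import r,capture,camera_model
import cv2,numpy as np
print(r.get_state())
for n in("scene","top"):
    im=capture(n); cv2.imwrite(f"pics/{n}0.png",im[:,:,::-1]); print(n,camera_model(n))
E
```

```text
pics
{'time_s': 0.0, 'joints': array([-5.38526796e+01,  2.05919842e+01,  6.34444031e-01, -1.96758812e-02,
       -7.01366123e+01, -1.65053341e+01]), 'qd': array([ 0.03723364, -0.02114708, -0.06662611,  0.06436653, -0.0152423 ,
        0.03998876]), 'joint_torque': array([ 1.08488846e-04, -5.82706475e+01,  2.93060589e+01,  6.99741259e+00,
        6.76023628e-03, -2.32443081e-04]), 'tcp_pos': array([ 0.22667921, -0.63526324,  0.214923  ]), 'eef_rot': array([ 1.79904472e+02, -9.01728177e-03, -1.60364707e+02]), 'contact_force': array([ 0.18263314,  0.6586694 , -0.4479079 ]), 'moment': array([ 0.00991187, -0.01022038,  0.01100195]), 'gripper_force': 0.0, 'gripper_width': 0.08753880484198359}
scene {'camera_matrix': array([[409.22365097,   0.        , 253.4506958 ],
       [  0.        , 409.22365097, 191.07992107],
       [  0.        ,   0.        ,   1.        ]]), 'rvec': array([ 2.13852241,  0.85211195, -0.36425568]), 'tvec': array([-0.37080766, -0.1714176 ,  1.56210035])}
top {'camera_matrix': array([[472.28559295,   0.        , 255.64688149],
       [  0.        , 472.28559295, 188.60050749],
       [  0.        ,   0.        ,   1.        ]]), 'rvec': array([ 2.17176992, -2.19266569,  0.09007552]), 'tvec': array([-0.03096142,  0.52497548,  1.62463554])}
```

Run:
```python
import cv2
a=cv2.imread("pics/top0.png");cv2.imwrite("pics/top0b.png",cv2.resize(a,(800,600),interpolation=cv2.INTER_CUBIC))
```

```text
(no output)
```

View pics/top0b.png

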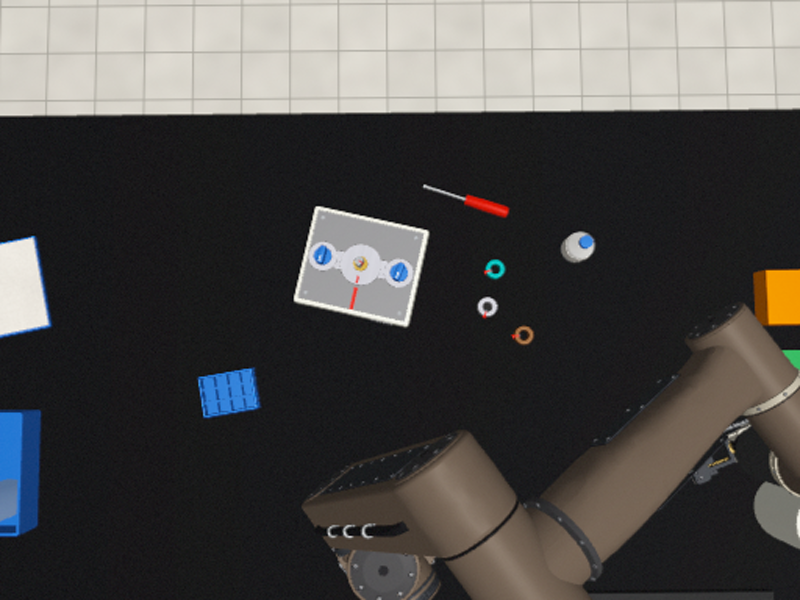

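View pics/scene0.png

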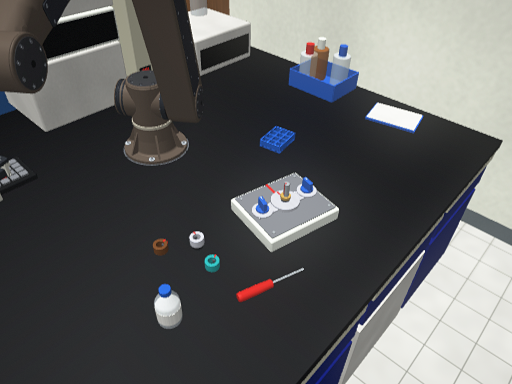

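The top view (at 800x600) shows the base near (361,266) with its mark pointing down the picture. The knobs are at (322,256) and (400,271). The aluminium collar is at (487,306) with its screw towards (484,316), and the teal and brown look-alikes sit near it at (495,268) and (524,335).

```bash
cat > h.py <<'E'
import cv2,numpy as np
from plant import r,capture,camera_model
def ray(n,px,cm=None):
    cm=cm or camera_model(n);K=cm["camera_matrix"];R=cv2.Rodrigues(cm["rvec"])[0];C=-R.T@cm["tvec"]
    p=np.atleast_2d(np.float64(px));q=np.c_[(p[:,0]-K[0,2])/K[0,0],(p[:,1]-K[1,2])/K[1,1]]
    if n=="wrist":
        t=np.hypot(*q.T)[:,None];d=np.c_[q/np.maximum(t,1e-9)*np.sin(t),np.cos(t)]
    else: d=np.c_[q,np.ones(len(q))]
    return C,d@R
def onz(n,px,z,cm=None):
    C,d=ray(n,px,cm);return C+d*((z-C[2])/d[:,2])[:,None]
def blobs(im,lo,hi,amin=4):
    hsv=cv2.cvtColor(im,cv2.COLOR_RGB2HSV);m=cv2.inRange(hsv,np.array(lo),np.array(hi))
    n,l,s,c=cv2.connectedComponentsWithStats(m)
    return [(s[i,4],c[i],l==i) for i in range(1,n) if s[i,4]>=amin]
def axis(mask,n,z,cm=None):
    ys,xs=np.nonzero(mask);P=onz(n,np.c_[xs,ys],z,cm)[:,:2];c=P.mean(0);w,v=np.linalg.eigh(np.cov((P-c).T))
    return c,np.degrees(np.arctan2(v[1,1],v[0,1])),np.sqrt(w)
E
python3 - <<'E'
from h import *
im=cv2.imread("pics/top0.png")[:,:,::-1].copy()
print("blue");
for a,c,m in blobs(im,(100,120,60),(125,255,255),15): print(a,c,onz("top",c,.1)[0])
print("red")
for R in((0,130,90),(5,255,255)),((172,130,90),(180,255,255)):
  for a,c,m in blobs(im,*R,3): print(a,c,onz("top",c,.05)[0])
g=(cv2.cvtColor(im,cv2.COLOR_RGB2GRAY)>110).astype(np.uint8); sub=g.copy(); 
cs,_=cv2.findContours(sub,cv2.RETR_EXTERNAL,cv2.CHAIN_APPROX_NONE)
for c in cs:
  x,y,w,h=cv2.boundingRect(c)
  if 185<x<260 and w>50:
    b=cv2.boxPoints(cv2.minAreaRect(c));P=onz("top",b,.05);print("base",P,P.mean(0))
  if 295<x<330 and 5<w<30: print("c",x,y,w,h,onz("top",[x+w/2-.5,y+h/2-.5],.04))
E
```

```text
blue
195 [ 21.53333333 186.84102564] [0.53154829 0.73981259 0.1       ]
54 [374.66666667 154.31481481] [ 0.62938862 -0.43408117  0.1       ]
94 [206.17021277 162.86170213] [0.60588953 0.12819122 0.1       ]
94 [255.04255319 173.76595745] [ 0.56784689 -0.03419025  0.1       ]
1017 [146.08357915 251.10717797] [0.31611253 0.32559282 0.1       ]
1775 [ 12.96225352 298.44788732] [0.16752501 0.75684561 0.1       ]
red
208 [311.26442308 131.40384615] [ 0.71886115 -0.2300675   0.05      ]
5 [310.6 173.6] [ 0.57219841 -0.22499342  0.05      ]
31 [225.77419355 190.38709677] [0.51717565 0.06635826 0.05      ]
5 [309.6 202.2] [ 0.47399629 -0.21971735  0.05      ]
7 [328.28571429 214.85714286] [ 0.43021073 -0.2826189   0.05      ]
c 306 190 13 12 [[ 0.49748479 -0.22958479  0.04      ]]
c 311 166 12 12 [[ 0.58040902 -0.24672801  0.04      ]]
base [[ 0.50919593  0.19937085  0.05      ]
 [ 0.72475904  0.15191343  0.05      ]
 [ 0.66499009 -0.10309063  0.05      ]
 [ 0.45056706 -0.05305101  0.05      ]] [0.58737803 0.04878566 0.05      ]
```

Emit:
drive_tool:
  increments:
    - [[0.3,-0.95,0.87,-0.2,0],[0.3,-0.95,0.87,-0.2,0],[0.3,-0.95,0.87,-0.2,0]]

```text
time_s: 0.48
tcp_pos: [0.3, -0.4969, 0.2403]
eef_rot: [-180.0, 0.0, -160.3]
contact_force: [0.9, -1.3, 0.6]
gripper_width: 0.0628
gripper_force: 0.0
```

Emit:
drive_tool:
  increments:
    - [[0.3,-0.95,0.87,-0.2,0],[0.3,-0.95,0.87,-0.2,0],[0.3,-0.95,0.87,-0.2,0]]

```text
time_s: 0.85
tcp_pos: [0.3723, -0.3602, 0.2644]
eef_rot: [-180.0, 0.0, -160.3]
contact_force: [0.2, -0.3, 0.1]
gripper_width: 0.0568
gripper_force: 0.0
```

Emit:
drive_tool:
  increments:
    - [[0.3,-0.95,0.87,-0.2,0],[0.3,-0.95,0.87,-0.2,0],[0.3,-0.95,0.87,-0.2,0]]

```text
time_s: 1.23
tcp_pos: [0.4446, -0.2234, 0.2883]
eef_rot: [-180.0, 0.0, -160.2]
contact_force: [-0.0, -0.8, 0.6]
gripper_width: 0.0572
gripper_force: 0.0
```

Emit:
drive_tool:
  increments:
    - [[0.3,-0.95,0.87,0,0],[0.3,-0.95,0.87,0,0],[0.3,-0.95,0.87,0,0]]

```text
time_s: 1.6
tcp_pos: [0.5167, -0.0865, 0.2875]
eef_rot: [180.0, -0.0, -160.2]
contact_force: [0.0, -0.1, 0.2]
gripper_width: 0.057
gripper_force: 0.0
```

Emit:
drive_tool:
  increments:
    - [[0.3,-0.95,0.87,0,-0.14],[0.3,-0.95,0.87,0,-0.14],[0.3,-0.95,0.87,0,-0.14],[0.3,-0.95,0.87,0,-0.14],[0.3,-0.95,0.87,0,-0.14]]

```text
time_s: 2.22
tcp_pos: [0.5881, 0.0482, 0.287]
eef_rot: [179.9, -0.0, -109.6]
contact_force: [-0.3, 0.0, -0.3]
gripper_width: 0.0572
gripper_force: 0.0
```

Run:
```python
from h import *
s=r.get_state();cm=camera_model("wrist");im=capture("wrist");np.save("w1.npy",im)
print(s["tcp_pos"],s["eef_rot"],s["joints"],cm)
cv2.imwrite("pics/w1.png",im[:,:,::-1])
```

```text
[0.58813491 0.04815848 0.28704723] [ 1.79931494e+02 -4.80968969e-02 -1.09614367e+02] [ 2.36400914e+01  1.04807798e+01 -3.82259697e+00 -1.22899468e-02
 -7.57794757e+01 -4.32514591e+01] {'camera_matrix': array([[297.31863964,   0.        , 255.20615972],
       [  0.        , 297.31863964, 195.56489751],
       [  0.        ,   0.        ,   1.        ]]), 'rvec': array([-0.52541764, -3.02900264, -0.39278344]), 'tvec': array([ 0.5371129 , -0.28498916,  0.39630124])}
```

View pics/w1.png

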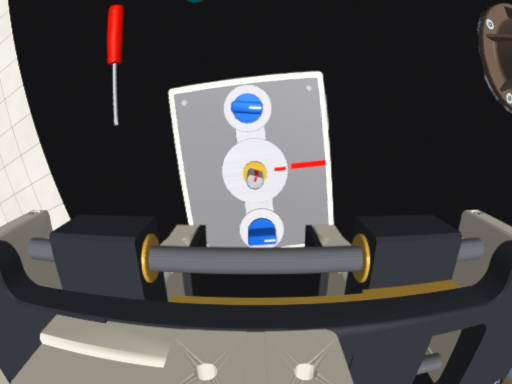

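The wrist view shows the right knob at (248,106), the shaft with its red line at (255,175), the mark running right to (325,163), and the left knob at (262,232). I'll zoom in to see the bars and the flat.

Run:
```python
from h import *
im=np.load("w1.npy")[:,:,::-1]
a=[cv2.resize(im[y:y+60,x:x+60],(390,390),interpolation=cv2.INTER_CUBIC) for x,y in((218,78),(225,145))]
cv2.imwrite("pics/w1z.png",np.hstack(a))
```

```text
(no output)
```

View pics/w1z.png

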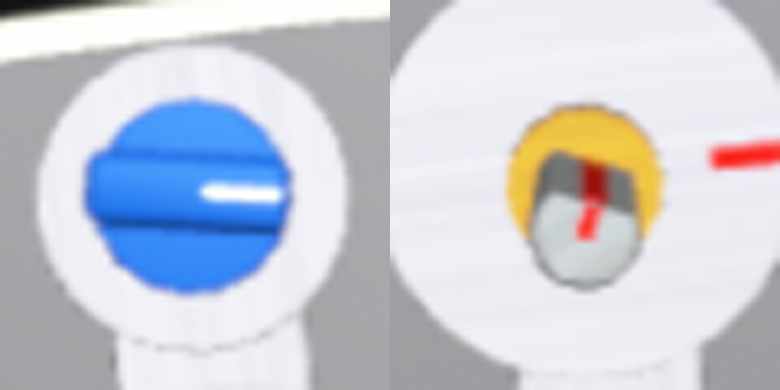

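```bash
cat > ang.py <<'E'
from h import *
def knobs(im,cm,n="wrist"):
    hsv=cv2.cvtColor(im,cv2.COLOR_RGB2HSV)
    for a,c,m in blobs(im,(100,120,60),(125,255,255),100):
        p=onz(n,c,.09,cm)[0]
        if abs(p[0]-.587)>.1 or abs(p[1]-.047)>.15: continue
        hull=np.zeros(m.shape,np.uint8);pts=np.c_[np.nonzero(m)[::-1]].astype(np.int32)
        cv2.fillConvexPoly(hull,cv2.convexHull(pts),1)
        l=(hull>0)&(hsv[...,1]<110)&(hsv[...,2]>150)
        if l.sum()<4: print("noline",c); continue
        print("knob",c,p,"line",l.sum(),axis(l,n,.1,cm))
E
python3 - <<'E'
from ang import *
im=np.load("w1.npy");cm=camera_model("wrist");knobs(im,cm)
f=lambda x0,y0,u0:lambda u,v:(x0+(u-u0)/6.5-.42,y0+v/6.5-.42)
k=f(218,78,0);s=f(225,145,390)
def an(a,b,z):
    P=onz("wrist",[a,b],z,cm);d=P[1]-P[0];print(P[:,:2].round(4).tolist(),np.degrees(np.arctan2(d[1],d[0])))
an(k(92,188),k(285,192),.1)
an(k(92,153),k(287,160),.1)
an(k(85,222),k(280,234),.1)
an(s(537,193),s(636,213),.125)
an(s(588,238),s(597,205),.125)
print(onz("wrist",[s(587,237)],.125,cm))
# red mark line
for a,c,m in blobs(im,(0,130,90),(5,255,255),8): print(a,c,axis(m,"wrist",.05,cm))
E
```

```text
knob [246.23564955 107.80966767] [ 0.57072104 -0.03333936  0.09      ] line 49 (array([ 0.56387411, -0.03164293]), np.float64(167.87247954069161), array([0.00591134, 0.01006259]))
knob [260.90759076 231.77062706] [0.60625386 0.12308478 0.09      ] line 48 (array([0.59952451, 0.12971699]), np.float64(110.12003163009528), array([0.00802178, 0.01060969]))
[[0.5862, -0.0402], [0.5534, -0.0277]] 159.08650625034255
[[0.584, -0.0463], [0.5511, -0.0332]] 158.18750199701785
[[0.5895, -0.0348], [0.5568, -0.0207]] 156.71414881711007
[[0.5942, 0.0388], [0.5792, 0.0479]] 148.96513533731962
[[0.5885, 0.0493], [0.5851, 0.0443]] -124.31519962437082
[[0.58862303 0.0490729  0.125     ]]
899 [114.53615128  33.74749722] (array([ 0.71326338, -0.21557544]), np.float64(72.62520999009958), array([0.00749119, 0.0270514 ]))
196 [307.93367347 164.01020408] (array([0.5161154 , 0.06551268]), np.float64(167.34470337388814), array([0.00229913, 0.01433085]))
27 [279.44444444 168.55555556] (array([0.55596303, 0.05864916]), np.float64(169.33489281889987), array([0.00109365, 0.00429909]))
15 [256. 173.] (array([0.58865219, 0.05385357]), np.float64(70.6684933871205), array([0.00116988, 0.00206227]))
11 [255. 179.] (array([0.59277539, 0.06139786]), np.float64(50.85525985899985), array([0.00085696, 0.00211119]))
```

Emit:
drive_tool:
  increments:
    - [[0.3,0.697,-0.084,0,-0.147],[0.3,0.697,-0.084,0,-0.147],[0.3,0.697,-0.084,0,-0.147],[0.3,0.697,-0.084,0,-0.147],[0.3,0.697,-0.084,0,-0.147]]

```text
time_s: 2.9
tcp_pos: [0.5689, -0.0348, 0.2876]
eef_rot: [180.0, 0.0, -56.9]
contact_force: [-0.3, 0.5, -0.1]
gripper_width: 0.057
gripper_force: 0.0
```

Emit:
drive_tool:
  increments:
    - [[0.3,0,0,0.7,-0.097],[0.3,0,0,0.7,-0.097],[0.3,0,0,0.7,-0.097],[0.3,0,0,0.7,-0.097],[0.3,0,0,0.7,-0.097]]

```text
time_s: 3.52
tcp_pos: [0.569, -0.0346, 0.2036]
eef_rot: [180.0, 0.0, -22.3]
contact_force: [0.2, -0.6, 0.2]
gripper_width: 0.0567
gripper_force: 0.0
```

Run:
```python
from h import *
s=r.get_state();cm=camera_model("wrist");im=capture("wrist");np.save("w2.npy",im)
print(s["tcp_pos"],s["eef_rot"],s["joints"])
cv2.imwrite("pics/w2.png",im[:,:,::-1])
```

```text
[ 0.56897036 -0.03463593  0.20360967] [ 1.79987102e+02  2.57553825e-02 -2.22546470e+01] [ 1.61745530e+01  1.12255564e+01 -1.38555039e+01 -6.51694272e-03
 -6.49471331e+01  5.15735640e+01]
```

View pics/w2.png

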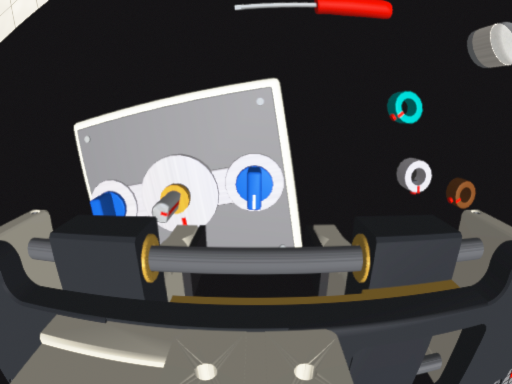

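The bar at (255,188) lines up with the jaws, and the collar is at (413,176) with its screw towards (417,190).

Emit:
drive_tool:
  increments:
    - [[0.3,0.005,0,0.99,0],[0.3,0.005,0,0.99,0],[0.3,0.005,0,0.99,0],[0.3,0.005,0,0.99,0]]

```text
time_s: 4.08
tcp_pos: [0.5712, -0.0347, 0.087]
eef_rot: [-180.0, -0.1, -22.1]
contact_force: [-0.4, 0.6, 1.3]
gripper_width: 0.057
gripper_force: 0.0
```

Emit:
drive_tool:
  increments:
    - [[-1,0,0,0,0],[-1,0,0,0,0],[-1,0,0,0,0],[-1,0,0,0,0],[-1,0,0,0,0]]
  squeeze: 25

```text
time_s: 4.7
tcp_pos: [0.5704, -0.034, 0.0853]
eef_rot: [-179.9, -0.1, -22.1]
contact_force: [-0.7, 7.8, 0.7]
gripper_width: 0.0133
gripper_force: 25.0
```

Emit:
drive_tool:
  increments:
    - [[-1,0,0,0,0.14],[-1,0,0,0,0.14],[-1,0,0,0,0.14],[-1,0,0,0,0.14],[-1,0,0,0,0.14]]

```text
time_s: 5.32
tcp_pos: [0.5701, -0.034, 0.0853]
eef_rot: [-179.9, 0.0, -72.8]
contact_force: [-1.2, 3.2, 2.0]
gripper_width: 0.0134
gripper_force: 25.0
```

Emit:
drive_tool:
  increments:
    - [[-1,0,0,0,0.062],[-1,0,0,0,0.062],[-1,0,0,0,0.062],[-1,0,0,0,0.062],[-1,0,0,0,0.062]]

```text
time_s: 5.95
tcp_pos: [0.57, -0.034, 0.0852]
eef_rot: [-180.0, 0.0, -94.5]
contact_force: [-0.2, 5.5, 2.0]
gripper_width: 0.0134
gripper_force: 25.3
```

```bash
python3 -c "
from plant import r;s=r.get_state();print(s['eef_rot'],s['moment'],s['contact_force'])"
```

```text
[-1.79964922e+02  4.44298032e-02 -9.45422938e+01] [2.08936579 0.52901926 0.30027385] [-0.21644405  5.49241782  1.99858802]
```

Emit:
drive_tool:
  increments:
    - [[-1,0,0,0,0.011],[-1,0,0,0,0.011],[-1,0,0,0,0.011]]

```text
time_s: 6.32
tcp_pos: [0.57, -0.0343, 0.0852]
eef_rot: [-180.0, 0.0, -98.5]
contact_force: [-1.2, 5.1, 3.0]
gripper_width: 0.0135
gripper_force: 26.6
```

```bash
python3 -c "
from plant import r;s=r.get_state();print(s['eef_rot'],s['moment'],s['contact_force'])"
```

```text
[-1.79969386e+02  3.10451405e-02 -9.84958137e+01] [2.08067597 0.45893343 0.5750743 ] [-1.16860636  5.1248857   3.04236004]
```

Emit:
drive_tool:
  increments:
    - [[0.3,0,0,0,0],[0.3,0,0,0,0],[0.3,0,0,0,0],[0.3,0,0,-0.7,0],[0.3,0,0,-0.7,0]]

```text
time_s: 6.95
tcp_pos: [0.5713, -0.035, 0.1724]
eef_rot: [-179.8, 0.0, -98.8]
contact_force: [0.6, 0.0, -0.7]
gripper_width: 0.0551
gripper_force: 0.0
```

Emit:
drive_tool:
  increments:
    - [[0.3,0,0,-0.25,0],[0.3,-0.705,-0.047,-0.25,0],[0.3,-0.705,-0.047,-0.25,0],[0.3,-0.705,-0.047,-0.25,0]]

```text
time_s: 7.45
tcp_pos: [0.5882, 0.0491, 0.1986]
eef_rot: [180.0, -0.0, -98.7]
contact_force: [-0.2, -0.3, -0.6]
gripper_width: 0.057
gripper_force: 0.0
```

Emit:
drive_tool:
  increments:
    - [[0.3,-0.705,-0.047,0,-0.14],[0.3,-0.705,-0.047,0,-0.14],[0.3,-0.705,-0.047,0,-0.14],[0.3,-0.705,-0.047,0,-0.14],[0.3,-0.705,-0.047,0,-0.14]]

```text
time_s: 8.07
tcp_pos: [0.6064, 0.1296, 0.1986]
eef_rot: [179.9, 0.0, -48.1]
contact_force: [-0.1, -1.0, 1.0]
gripper_width: 0.0571
gripper_force: 0.0
```

Emit:
drive_tool:
  increments:
    - [[0.3,0,0,0,-0.074],[0.3,0,0,0,-0.074],[0.3,0,0,0,-0.074],[0.3,0,0,0,-0.074]]

```text
time_s: 8.57
tcp_pos: [0.6065, 0.1297, 0.1987]
eef_rot: [180.0, 0.0, -21.8]
contact_force: [0.2, -0.7, 0.2]
gripper_width: 0.0566
gripper_force: 0.0
```

Run:
```python
from h import *
s=r.get_state();cm=camera_model("wrist");im=capture("wrist");np.save("w3.npy",im)
print(s["tcp_pos"],s["eef_rot"],s["joints"])
cv2.imwrite("pics/w3.png",cv2.resize(im[80:280,150:450,::-1],(780,520),interpolation=cv2.INTER_CUBIC))
```

```text
[0.60648377 0.12966259 0.19874401] [ 1.79959370e+02  2.95919021e-02 -2.18330128e+01] [ 3.00836442e+01  1.61095381e+01 -7.98992243e+00  1.93648440e-03
 -6.59507721e+01  3.80825636e+01]
```

View pics/w3.png

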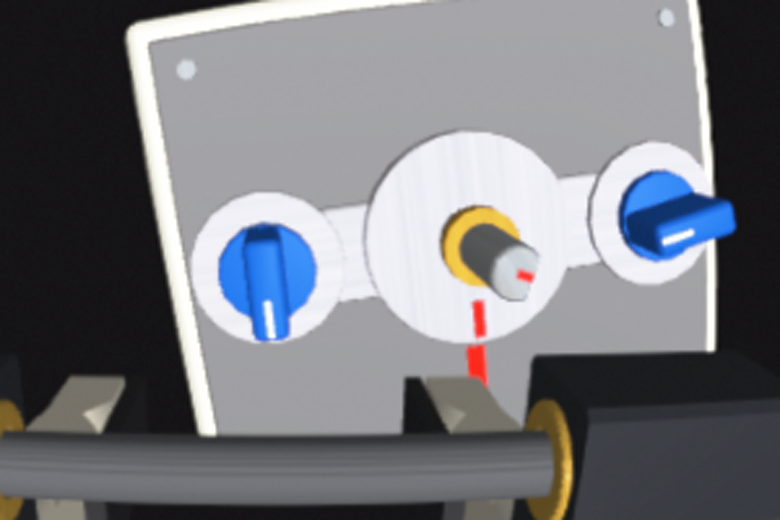

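The left bar runs from about (262,228) to (271,338) in the crop. The right knob is turned and the shaft flat is still far off the mark.

Run:
```python
from h import *
cm=camera_model("wrist")
def an(a,b,z):
    P=onz("wrist",[(150+u/2.6-.3,80+v/2.6-.3) for u,v in(a,b)],z,cm);d=P[1]-P[0];print(P[:,:2].round(4).tolist(),P.mean(0),np.degrees(np.arctan2(d[1],d[0])))
an((262,228),(271,338),.1)
an((267,303),(270,337),.1)
an((246,232),(254,340),.1);an((280,230),(290,335),.1)
print("right");an((650,235),(735,215),.1);an((663,244),(694,233),.1);an((662,256),(735,232),.1)
print("shaft");an((516,285),(532,276),.125)
```

```text
[[0.6306, 0.1245], [0.5922, 0.1366]] [0.61141476 0.13053974 0.1       ] 162.44377841991746
[[0.6049, 0.133], [0.5927, 0.1368]] [0.59877413 0.1349229  0.1       ] 162.75979520255714
[[0.6314, 0.1302], [0.5938, 0.1426]] [0.6126061  0.13639763 0.1       ] 161.7151652130637
[[0.6276, 0.1189], [0.5907, 0.1298]] [0.60915155 0.1243617  0.1       ] 163.51487519041999
right
[[0.5753, -0.0116], [0.5691, -0.0515]] [ 0.57219496 -0.03155656  0.1       ] -98.76996039663766
[[0.5698, -0.0161], [0.569, -0.0308]] [ 0.56942627 -0.02346466  0.1       ] -93.28437516741731
[[0.5655, -0.0145], [0.5625, -0.0497]] [ 0.56396945 -0.03211049  0.1       ] -94.82276863508156
shaft
[[0.5858, 0.0513], [0.5866, 0.045]] [0.58617097 0.04815643 0.125     ] -82.32543875768029
```

Emit:
drive_tool:
  increments:
    - [[0.3,0.008,-0.012,0.95,-0.012],[0.3,0.008,-0.012,0.95,-0.012],[0.3,0.008,-0.012,0.95,-0.012],[0.3,0.008,-0.012,0.95,-0.012]]

```text
time_s: 9.12
tcp_pos: [0.6095, 0.1319, 0.087]
eef_rot: [-180.0, -0.1, -17.5]
contact_force: [0.1, 0.3, 0.6]
gripper_width: 0.0567
gripper_force: 0.0
```

Emit:
drive_tool:
  increments:
    - [[-1,0,0,0,0],[-1,0,0,0,0],[-1,0,0,0,0],[-1,0,0,0,0],[-1,0,0,0,0]]
  squeeze: 25

```text
time_s: 9.75
tcp_pos: [0.6084, 0.132, 0.0852]
eef_rot: [-180.0, -0.0, -17.4]
contact_force: [-1.2, 2.9, 1.1]
gripper_width: 0.0135
gripper_force: 24.9
```

Emit:
drive_tool:
  increments:
    - [[-1,0,0,0,0.14],[-1,0,0,0,0.14],[-1,0,0,0,0.14],[-1,0,0,0,0.14],[-1,0,0,0,0.14]]

```text
time_s: 10.38
tcp_pos: [0.6085, 0.1322, 0.0852]
eef_rot: [-180.0, 0.0, -68.1]
contact_force: [0.6, 1.7, 0.5]
gripper_width: 0.0136
gripper_force: 24.9
```

Emit:
drive_tool:
  increments:
    - [[-1,0,0,0,0.075],[-1,0,0,0,0.075],[-1,0,0,0,0.075],[-1,0,0,0,0.075],[-1,0,0,0,0.075]]

```text
time_s: 11.0
tcp_pos: [0.6086, 0.1322, 0.0852]
eef_rot: [-180.0, 0.0, -94.7]
contact_force: [1.6, 3.1, 0.6]
gripper_width: 0.0128
gripper_force: 24.9
```

```bash
python3 -c "
from plant import r;s=r.get_state();print(s['eef_rot'],s['moment'],s['contact_force'])"
```

```text
[-1.79956477e+02  3.94343868e-02 -9.47018970e+01] [ 1.14000952 -0.29853052  0.14485166] [1.60818268 3.14406652 0.55818503]
```

Emit:
drive_tool:
  increments:
    - [[-1,0,0,0,0.012],[-1,0,0,0,0.012],[-1,0,0,0,0.012]]

```text
time_s: 11.38
tcp_pos: [0.6085, 0.1321, 0.0852]
eef_rot: [-180.0, 0.0, -99.0]
contact_force: [1.6, 4.5, -0.4]
gripper_width: 0.0137
gripper_force: 26.3
```

```bash
python3 -c "
from plant import r;s=r.get_state();print(s['eef_rot'],s['moment'],s['contact_force'])"
```

```text
[-1.79960070e+02  3.11917452e-02 -9.90038593e+01] [ 1.61041031 -0.50157381  0.50370139] [ 1.63032569  4.47326162 -0.42968485]
```

Emit:
drive_tool:
  increments:
    - [[0.3,0,0,0,0],[0.3,0,0,0,0],[0.3,0,0,0,0],[0.3,0,0,-0.95,0],[0.3,0,0,-0.95,0]]

```text
time_s: 12.0
tcp_pos: [0.608, 0.1312, 0.2006]
eef_rot: [180.0, -0.1, -99.2]
contact_force: [1.9, 1.2, 0.5]
gripper_width: 0.0554
gripper_force: 0.0
```

Emit:
drive_tool:
  increments:
    - [[0.3,0.709,0.048,0,-0.14],[0.3,0.709,0.048,0,-0.14],[0.3,0.709,0.048,0,-0.14],[0.3,0.709,0.048,0,-0.14],[0.3,0.709,0.048,0,-0.14]]

```text
time_s: 12.62
tcp_pos: [0.5886, 0.0481, 0.199]
eef_rot: [180.0, 0.0, -48.5]
contact_force: [0.1, 0.3, 0.1]
gripper_width: 0.0569
gripper_force: 0.0
```

Emit:
drive_tool:
  increments:
    - [[0.3,0,0,0,-0.047],[0.3,0,0,0,-0.047],[0.3,0,0,0,-0.047],[0.3,0,0,0,-0.047]]

```text
time_s: 13.12
tcp_pos: [0.5888, 0.0484, 0.199]
eef_rot: [180.0, 0.0, -32.0]
contact_force: [-0.3, -0.7, -0.1]
gripper_width: 0.0572
gripper_force: 0.0
```

Run:
```python
from h import *
s=r.get_state();cm=camera_model("wrist");im=capture("wrist");np.save("w4.npy",im)
print(s["tcp_pos"],s["eef_rot"],s["joints"])
cv2.imwrite("pics/w4.png",cv2.resize(im[120:240,165:345,::-1],(780,520),interpolation=cv2.INTER_CUBIC))
```

```text
[0.5887693  0.04843365 0.19897872] [ 1.79982256e+02  1.25332000e-02 -3.19887310e+01] [ 2.36479143e+01  1.33555717e+01 -1.17103477e+01 -3.64651371e-04
 -6.49558021e+01  3.43635111e+01]
```

View pics/w4.png

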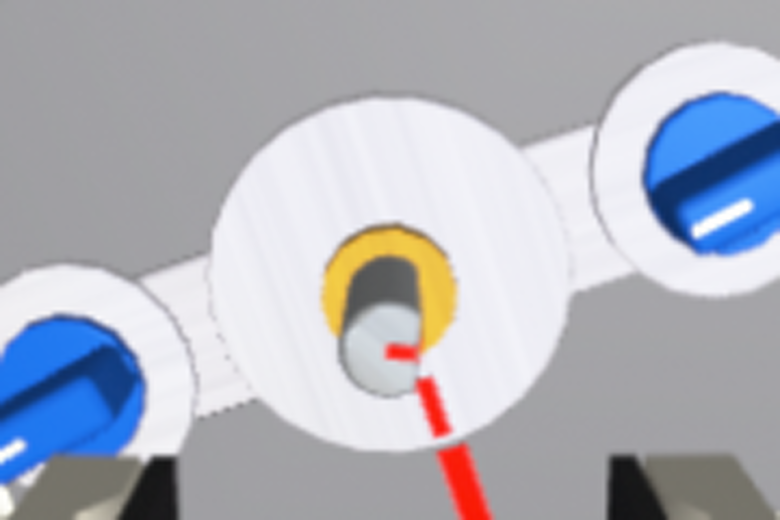

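The flat's red line (388,350)-(418,352) lines up with the closing axis, and both knobs are turned.

Emit:
drive_tool:
  increments:
    - [[0.3,0,0,0.84,0],[0.3,0,0,0.84,0],[0.3,0,0,0.84,0],[0.3,0,0,0.84,0]]

```text
time_s: 13.68
tcp_pos: [0.5901, 0.0488, 0.0999]
eef_rot: [-179.9, -0.1, -31.8]
contact_force: [0.4, 0.9, -0.0]
gripper_width: 0.0571
gripper_force: 0.0
```

Emit:
drive_tool:
  increments:
    - [[-1,0,0,0,0],[-1,0,0,0,0],[-1,0,0,0,0],[-1,0,0,0,0],[-1,0,0,0,0]]
  squeeze: 30

```text
time_s: 14.3
tcp_pos: [0.5903, 0.0505, 0.0986]
eef_rot: [-179.8, -0.1, -31.8]
contact_force: [2.1, 7.0, -0.9]
gripper_width: 0.0156
gripper_force: 30.0
```

Emit:
drive_tool:
  increments:
    - [[-1,0,0,0,0],[-1,0,0,0,0]]

```text
time_s: 14.55
tcp_pos: [0.5903, 0.0505, 0.0985]
eef_rot: [-179.8, -0.1, -31.8]
contact_force: [1.8, 6.8, -0.4]
gripper_width: 0.0156
gripper_force: 30.0
```

Emit:
drive_tool:
  increments:
    - [[-1,0,0,0,0.14],[-1,0,0,0,0.14],[-1,0,0,0,0.14],[-1,0,0,0,0.14],[-1,0,0,0,0.14]]

```text
time_s: 15.18
tcp_pos: [0.591, 0.0494, 0.0986]
eef_rot: [-179.8, 0.0, -82.5]
contact_force: [5.8, 0.9, -4.0]
gripper_width: 0.0153
gripper_force: 30.0
```

Emit:
drive_tool:
  increments:
    - [[-1,0,0,0,0.058],[-1,0,0,0,0.058],[-1,0,0,0,0.058],[-1,0,0,0,0.058],[-1,0,0,0,0.058]]

```text
time_s: 15.8
tcp_pos: [0.5909, 0.0488, 0.0986]
eef_rot: [-179.8, 0.1, -103.1]
contact_force: [6.4, -1.6, -3.7]
gripper_width: 0.0156
gripper_force: 30.0
```

Emit:
drive_tool:
  increments:
    - [[0.3,0,0,0,0],[0.3,0,0,0,0],[0.3,0,0,0,0],[0.3,0,0,-0.85,0],[0.3,0,0,-0.85,0]]

```text
time_s: 16.42
tcp_pos: [0.5894, 0.0486, 0.2028]
eef_rot: [-179.9, 0.0, -103.1]
contact_force: [0.9, 0.2, -0.2]
gripper_width: 0.0554
gripper_force: 0.0
```

Run:
```python
from h import *
s=r.get_state();print(s["tcp_pos"],s["eef_rot"])
cm=camera_model("wrist");im=capture("wrist")
for a,c,m in blobs(im,(0,130,90),(5,255,255),8):
    for z in (.125,.062,.05): print(z,a,c,*axis(m,"wrist",z,cm)[:2])
```

```text
[0.58943992 0.04864938 0.20276928] [-1.79909841e+02  2.38682968e-02 -1.03094471e+02]
0.125 616 [104.75811688  16.38149351] [ 0.6831767  -0.14976343] 75.10998530001056
0.062 616 [104.75811688  16.38149351] [ 0.71131219 -0.18345536] 75.1099853000105
0.05 616 [104.75811688  16.38149351] [ 0.71667133 -0.18987287] 75.10998530001052
0.125 300 [321.93 181.99] [0.52992652 0.04617263] 167.27408058800503
0.062 300 [321.93 181.99] [0.51875504 0.06273614] 167.27408058800506
0.05 300 [321.93 181.99] [0.51662714 0.06589109] 167.27408058800506
0.125 55 [287.38181818 184.47272727] [0.5597416  0.04159529] 167.63794733629385
0.062 55 [287.38181818 184.47272727] [0.55621736 0.05698477] 167.6379473362938
0.05 55 [287.38181818 184.47272727] [0.55554607 0.0599161 ] 167.63794733629376
0.125 23 [259.13043478 200.17391304] [0.58624475 0.04962699] 161.86399831461407
0.062 23 [259.13043478 200.17391304] [0.58951826 0.0670765 ] 161.86399831461426
0.05 23 [259.13043478 200.17391304] [0.59014179 0.07040022] 161.86399831461426
```

Emit:
drive_tool:
  increments:
    - [[0.6,0.81,0.076,0,0],[0.6,0.81,0.076,0,0],[0.6,0.81,0.076,0,0]]

```text
time_s: 16.85
tcp_pos: [0.5569, -0.0458, 0.2004]
eef_rot: [180.0, 0.0, -103.3]
contact_force: [-0.3, 0.3, 0.6]
gripper_width: 0.0697
gripper_force: 0.0
```

Emit:
drive_tool:
  increments:
    - [[0.6,0.81,0.076,0,0],[0.6,0.81,0.076,0,0],[0.6,0.81,0.076,0,0]]

```text
time_s: 17.23
tcp_pos: [0.5264, -0.1378, 0.2002]
eef_rot: [180.0, 0.0, -103.2]
contact_force: [0.5, 0.3, 0.2]
gripper_width: 0.07
gripper_force: 0.0
```

Emit:
drive_tool:
  increments:
    - [[0.6,0.81,0.076,0,-0.14],[0.6,0.81,0.076,0,-0.14],[0.6,0.81,0.076,0,-0.14],[0.6,0.81,0.076,0,-0.14],[0.6,0.81,0.076,0,-0.14]]

```text
time_s: 17.85
tcp_pos: [0.4968, -0.2284, 0.2001]
eef_rot: [-180.0, 0.0, -52.4]
contact_force: [-0.6, 0.5, -0.3]
gripper_width: 0.0702
gripper_force: 0.0
```

Emit:
drive_tool:
  increments:
    - [[0.6,0,0,0.2,-0.09],[0.6,0,0,0.2,-0.09],[0.6,0,0,0.2,-0.09],[0.6,0,0,0.2,-0.09]]

```text
time_s: 18.35
tcp_pos: [0.4967, -0.2283, 0.176]
eef_rot: [-180.0, 0.0, -20.3]
contact_force: [-0.8, -0.6, -0.2]
gripper_width: 0.0697
gripper_force: 0.0
```

Run:
```python
from h import *
s=r.get_state();cm=camera_model("wrist");im=capture("wrist");np.save("w5.npy",im)
print(s["tcp_pos"],s["eef_rot"],s["joints"])
cv2.imwrite("pics/w5.png",cv2.resize(im[100:260,135:375,::-1],(780,520),interpolation=cv2.INTER_CUBIC))
```

```text
[ 0.49672003 -0.22830448  0.17603774] [-1.79997315e+02  1.04255903e-02 -2.03286637e+01] [-4.14960997e+00  1.02657259e+01 -1.89060549e+01 -6.27973706e-03
 -6.08374839e+01  7.38240065e+01]
```

View pics/w5.png

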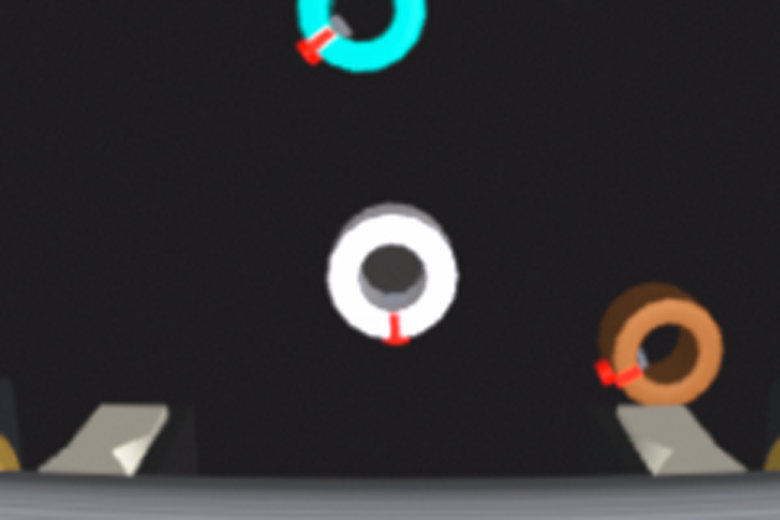

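The collar is centred at about (393,276) with its screw at (396,340), nearly along tool -x. The brown ring at right needs narrower jaws, so I'll measure exactly.

Run:
```python
from h import *
cm=camera_model("wrist");im=np.load("w5.npy")
g=blobs(im,(0,0,225),(180,40,255),200)
for a,c,m in g:
    if 230<c[0]<280 and 160<c[1]<210:
        pts=np.c_[np.nonzero(m)[::-1]].astype(np.int32);h=cv2.convexHull(pts)[:,0].astype(float)
        P=onz("wrist",h,.04,cm)[:,:2].astype(np.float32);cc,R=cv2.minEnclosingCircle(P);print("hull",cc,R)
for a,c,m in blobs(im,(0,130,90),(8,255,255),3)+blobs(im,(172,130,90),(180,255,255),3):
    if 240<c[0]<270 and 190<c[1]<215:
        q=onz("wrist",c,.04,cm)[0][:2];d=q-cc;print(a,c,d,np.degrees(np.arctan2(*d[::-1])))
s=r.get_state();y=np.radians(s["eef_rot"][2]);d=np.array(cc)-s["tcp_pos"][:2]
print("tool shift",(d@[np.cos(y),np.sin(y)])/.12,(d@[np.sin(y),-np.cos(y)])/.12,(s["tcp_pos"][2]-.021)/.12)
```

```text
hull (0.4961809813976288, -0.22878460586071014) 0.020444231107831
36 [256.16666667 202.5       ] [-0.01829943  0.00608519] 161.6062575236197
tool shift -0.0025907725039484406 0.004013659655568693 1.2926412186288418
```

Emit:
drive_tool:
  increments:
    - [[0.3,0,0.004,0.65,-0.005],[0.3,0,0.004,0.65,-0.005],[0.3,0,0.004,0.65,-0.005]]

```text
time_s: 18.77
tcp_pos: [0.4957, -0.2296, 0.0979]
eef_rot: [179.9, 0.1, -18.6]
contact_force: [0.6, -0.7, 0.1]
gripper_width: 0.0575
gripper_force: 0.0
```

Emit:
drive_tool:
  increments:
    - [[0.3,0,0,0.63,0],[0.3,0,0,0.63,0],[0.3,0,0,0.63,0]]

```text
time_s: 19.15
tcp_pos: [0.4965, -0.2299, 0.0236]
eef_rot: [180.0, 0.0, -18.5]
contact_force: [0.6, -0.8, 0.2]
gripper_width: 0.0569
gripper_force: 0.0
```

Emit:
drive_tool:
  increments:
    - [[-1,0,0,0,0],[-1,0,0,0,0],[-1,0,0,0,0],[-1,0,0,0,0],[-1,0,0,0,0]]
  squeeze: 40

```text
time_s: 19.77
tcp_pos: [0.4974, -0.2297, 0.0245]
eef_rot: [-180.0, -0.2, -18.5]
contact_force: [-1.2, 2.3, 7.9]
gripper_width: 0.04
gripper_force: 40.0
```

Emit:
drive_tool:
  increments:
    - [[-1,0,0,-0.3,0],[-1,0,0,-0.9,0],[-1,0,0,-0.9,0],[-1,0,0,-0.9,0]]

```text
time_s: 20.27
tcp_pos: [0.4961, -0.2295, 0.1316]
eef_rot: [-179.9, -0.1, -18.5]
contact_force: [-1.1, -0.1, -2.3]
gripper_width: 0.0401
gripper_force: 40.0
```

Emit:
drive_tool:
  increments:
    - [[-1,0,0,-0.8,0],[-1,0,0,-0.8,0],[-1,0,0,-0.8,0],[-1,0,0,-0.8,0]]

```text
time_s: 20.78
tcp_pos: [0.4948, -0.2292, 0.2244]
eef_rot: [-180.0, 0.2, -18.5]
contact_force: [-0.1, 0.7, -2.3]
gripper_width: 0.0396
gripper_force: 40.0
```

Run:
```python
from h import *
s=r.get_state();print(s["tcp_pos"],s["eef_rot"],s["contact_force"],s["moment"],s["gripper_width"]);cm=camera_model("wrist");im=capture("wrist");np.save("w6.npy",im)
a=cv2.resize(im[140:300,150:360,::-1],(780,594),interpolation=cv2.INTER_CUBIC)
cv2.imwrite("pics/w6.png",a)
```

```text
[ 0.49479929 -0.22918388  0.22443506] [-179.99614431    0.19467994  -18.54073238] [-0.06919072  0.69536637 -2.31718919] [-0.06605396  0.12762784 -0.00214037] 0.03958143302035832
```

View pics/w6.png

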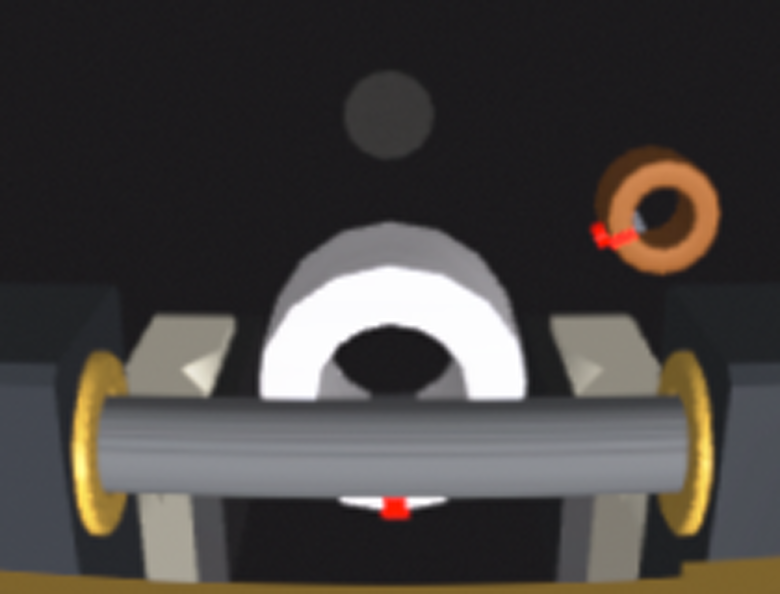

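The collar is held upright, with its screw at (395,508) directly towards tool -x. I'll work out its centre in the tool frame.

Run:
```python
from h import *
cm=camera_model("wrist");im=np.load("w6.npy");s=r.get_state();t=s["tcp_pos"]
k=780/210
px=[(262,385),(525,385),(390,266),(290,320),(497,320),(342,500),(446,501)]
P=onz("wrist",[(150+u/k-.37,140+v/k-.37) for u,v in px],t[2]+.0155,cm)[:,:2]
y=np.radians(s["eef_rot"][2]);Q=(P-t[:2])@np.array([[np.cos(y),np.sin(y)],[np.sin(y),-np.cos(y)]]).T
A=np.c_[2*Q,np.ones(len(Q))];x=np.linalg.lstsq(A,(Q**2).sum(1),rcond=None)[0]
print(Q.round(4).tolist(),x[:2],np.sqrt(x[2]+x[:2]@x[:2]))
# stand centre check
print(onz("wrist",[(150+389/k-.37,140+114/k-.37)],.014,cm), t)
```

```text
[[0.0005, -0.0194], [0.0005, 0.0203], [0.0195, -0.0001], [0.0111, -0.0148], [0.0111, 0.0157], [-0.0195, -0.0077], [-0.0197, 0.0087]] [-0.00119497  0.0004674 ] 0.02000592393263504
[[ 0.49621637 -0.22882066  0.014     ]] [ 0.49466885 -0.22926452  0.22425409]
```

Emit:
drive_tool:
  increments:
    - [[-1,0.006,-0.4,0,0],[-1,0.006,-0.816,0,0],[-1,0.006,-0.816,0,0]]

```text
time_s: 21.2
tcp_pos: [0.5277, -0.1345, 0.2246]
eef_rot: [180.0, 0.2, -18.3]
contact_force: [0.4, 0.1, -1.7]
gripper_width: 0.0393
gripper_force: 40.0
```

Emit:
drive_tool:
  increments:
    - [[-1,0.006,-0.4,0,0],[-1,0.006,-0.816,0,0],[-1,0.006,-0.816,0,0]]

```text
time_s: 21.58
tcp_pos: [0.5596, -0.0424, 0.2247]
eef_rot: [179.9, 0.1, -18.4]
contact_force: [0.6, 0.2, -1.7]
gripper_width: 0.04
gripper_force: 40.0
```

Emit:
drive_tool:
  increments:
    - [[-1,0.006,-0.4,0,-0.0153],[-1,0.006,-0.816,0,-0.0153],[-1,0.006,-0.816,0.4,-0.0153],[-1,0.006,-0.816,0.4,-0.0153],[-1,0.006,-0.816,0.4,-0.0153]]

```text
time_s: 22.2
tcp_pos: [0.5916, 0.0471, 0.1794]
eef_rot: [179.9, -0.0, -13.0]
contact_force: [0.5, 0.1, -0.7]
gripper_width: 0.0399
gripper_force: 40.0
```

Run:
```python
from h import *
for i in range(4):
    s=r.get_state();print(s["tcp_pos"],s["eef_rot"],s["contact_force"],s["gripper_width"]);capture("top")
```

```text
[0.5915546  0.04710909 0.17936701] [ 1.79942564e+02 -4.30001558e-03 -1.30452496e+01] [ 0.45792254  0.105842   -0.71377497] 0.039870309956130556
[0.59200578 0.04733083 0.18011213] [-1.79994556e+02 -8.41224003e-02 -1.30511544e+01] [-0.01622274 -0.8106912  -1.48015944] 0.039927623060271485
[0.59217069 0.04752392 0.18041101] [-1.79956604e+02 -1.21692227e-01 -1.30543962e+01] [ 0.61662925 -0.07202306 -1.95578873] 0.0398083267635861
[0.59212864 0.04767894 0.18043815] [-1.79936185e+02 -1.31124086e-01 -1.30538633e+01] [ 0.56336746 -0.06791075 -1.67190907] 0.04033701033219388
```

Emit:
drive_tool:
  increments:
    - [[-1,-0.018,-0.004,0.3,0],[-1,-0.018,-0.004,0.3,0],[-1,-0.018,-0.004,0.3,0],[-1,-0.018,-0.004,0.3,0]]

```text
time_s: 22.9
tcp_pos: [0.5903, 0.0494, 0.1442]
eef_rot: [-179.9, -0.1, -13.0]
contact_force: [0.4, -0.6, -2.0]
gripper_width: 0.0397
gripper_force: 40.0
```

Run:
```python
from h import *
for i in range(3):
    s=r.get_state();print(s["tcp_pos"],s["eef_rot"],s["contact_force"]);im=capture("wrist")
cv2.imwrite("pics/w7.png",cv2.resize(im[100:300,130:380,::-1],(750,600),interpolation=cv2.INTER_CUBIC))
```

```text
[0.59025422 0.04937231 0.144248  ] [-1.79939681e+02 -1.17572534e-01 -1.30015169e+01] [ 0.36629624 -0.57975375 -1.97952861]
[0.59010149 0.04938836 0.14402538] [-1.79940708e+02 -1.04879420e-01 -1.30038630e+01] [ 0.04914653  0.43991124 -1.57699093]
[0.58991508 0.04935137 0.14377648] [-1.79951565e+02 -8.39595325e-02 -1.30055398e+01] [-0.74933002  0.04586758 -0.77024279]
```

View pics/w7.png

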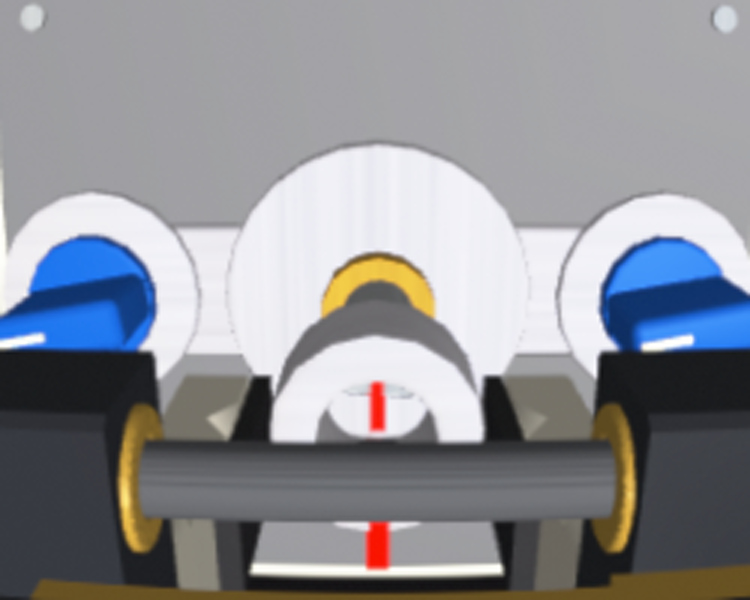

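The red line of the shaft (377,405) shows centred in the bore, pointing straight along the screw at (378,540). Alignment is good, so I'll go down carefully.

Emit:
drive_tool:
  increments:
    - [[-1,0,0,0.05,0],[-1,0,0,0.1,0],[-1,0,0,0.12,0],[-1,0,0,0.12,0]]

```text
time_s: 23.55
tcp_pos: [0.5893, 0.0491, 0.1279]
eef_rot: [180.0, 0.0, -13.0]
contact_force: [0.7, -0.7, -2.1]
gripper_width: 0.04
gripper_force: 40.0
```

Emit:
drive_tool:
  increments:
    - [[-1,0,0,0.05,0],[-1,0,0,0.1,0],[-1,0,0,0.1,0]]

```text
time_s: 23.92
tcp_pos: [0.5894, 0.0492, 0.1157]
eef_rot: [180.0, -0.0, -13.0]
contact_force: [2.9, 0.1, -3.7]
gripper_width: 0.0398
gripper_force: 40.0
```

Emit:
drive_tool:
  increments:
    - [[-1,0,0,0.05,0],[-1,0,0,0.1,0],[-1,0,0,0.1,0]]

```text
time_s: 24.3
tcp_pos: [0.5895, 0.0492, 0.1038]
eef_rot: [180.0, -0.0, -13.0]
contact_force: [4.2, -0.3, -4.8]
gripper_width: 0.0397
gripper_force: 40.0
```

Emit:
drive_tool:
  increments:
    - [[-1,0.007,0,0.05,0],[-1,0.007,0,0.1,0],[-1,0.007,0,0.1,0]]

```text
time_s: 24.68
tcp_pos: [0.5896, 0.0488, 0.0915]
eef_rot: [180.0, 0.1, -13.0]
contact_force: [0.1, -0.3, -1.5]
gripper_width: 0.0396
gripper_force: 40.0
```

Emit:
drive_tool:
  increments:
    - [[-1,0,0,0.04,0],[-1,0,0,0.06,0],[-1,0,0,0.06,0]]

```text
time_s: 25.05
tcp_pos: [0.5902, 0.049, 0.0854]
eef_rot: [-180.0, -0.0, -13.0]
contact_force: [-2.6, -0.3, 4.4]
gripper_width: 0.0395
gripper_force: 40.0
```

Emit:
drive_tool:
  increments:
    - [[-1,-0.004,0,0.025,0],[-1,-0.004,0,0.035,0],[-1,-0.004,0,0.035,0],[-1,-0.004,0,0.035,0]]

```text
time_s: 25.55
tcp_pos: [0.5902, 0.049, 0.0824]
eef_rot: [-180.0, -0.1, -13.0]
contact_force: [-3.6, -0.5, 11.8]
gripper_width: 0.0399
gripper_force: 40.0
```

```bash
python3 -c "
from h import *
for i in range(3):
    s=r.get_state();print(s['tcp_pos'],s['eef_rot'],s['contact_force']);capture('top')"
```

```text
[0.59023211 0.04900398 0.08241379] [-1.79984862e+02 -9.18421291e-02 -1.29813392e+01] [-3.62619444 -0.46304723 11.79800241]
[0.59026835 0.04899078 0.08242249] [-1.79982143e+02 -9.50123189e-02 -1.29835953e+01] [-4.4875978  -0.53928735 11.73822556]
[0.59027182 0.04901639 0.08242427] [-1.79981350e+02 -9.68281017e-02 -1.29817856e+01] [-4.41560587 -0.58138176 12.07883555]
```

Emit:
drive_tool:
  increments:
    - [[-1,-0.004,0,0.012,0],[-1,-0.004,0,0.012,0],[-1,-0.004,0,0.012,0],[-1,-0.004,0,0.012,0]]

```text
time_s: 26.2
tcp_pos: [0.5904, 0.049, 0.0822]
eef_rot: [-180.0, -0.2, -13.0]
contact_force: [-5.9, -1.8, 19.3]
gripper_width: 0.0396
gripper_force: 40.0
```

Run:
```python
from h import *
s=r.get_state();print(s['tcp_pos'],s['eef_rot'],s['contact_force'],s['gripper_width'])
cm=camera_model("wrist");im=capture('wrist')
for a,c,m in blobs(im,(0,130,90),(8,255,255),4):
    print(a,c,*axis(m,"wrist",.098,cm)[:2])
cv2.imwrite("pics/w8.png",cv2.resize(im[100:300,130:380,::-1],(750,600),interpolation=cv2.INTER_CUBIC))
```

```text
[0.59042069 0.04901875 0.08224865] [-179.96739945   -0.18101107  -12.95702346] [-5.94897487 -1.80757601 19.25468565] 0.039610350894205476
1153 [486.46921075  15.85342585] [ 0.70185219 -0.13256017] 75.78187519622706
23 [509.86956522 158.2173913 ] [ 0.6041751  -0.13410486] -156.27685186075925
211 [255.32227488 286.56398104] [0.56301893 0.05500707] 168.70510541941596
```

View pics/w8.png

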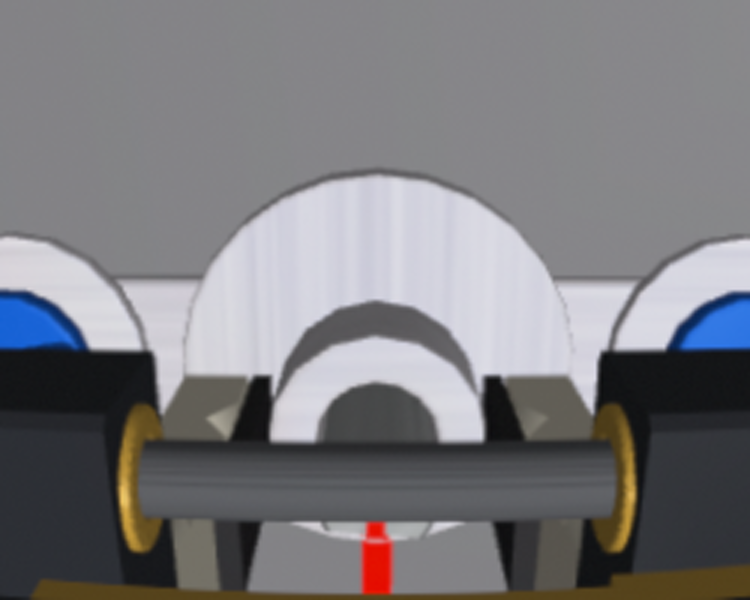

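The collar is seated on the shaft with the shaft end visible at (378,525), level, and the force rises stiffly at the stop. I'm handing it in.

```bash
python3 -c "
from plant import job;print(job.close_job())"
```

```text
the job is handed in; nothing more can be done
None
```

I handed the job in at about 26 s of the 72 s limit; no verdict came back. By force and camera readings, both knobs are at their end stops, the flat faces the mark, and the collar is held pressed to the washer's stop with its screw on the flat.

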